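Set the oil feed valve of a bath-bomb bench

TASK

Set the oil feed valve: take its big handwheel by the upright handle, turn it clockwise until it is fully closed against its stop, then back it off exactly two full turns anticlockwise. Finish still gripping the handle there, with the wheel at rest, so that it cannot creep; leave the small wheel on the tank and everything standing around alone.

Things in the scene. Friction and masses are not known exactly. Their poses are not given: they have to be found in the camera images.
- feed_wheel (a joint): angle of the big dark handwheel of the feed valve, rad: 0 = closed, hard against the stop (the wheel cannot go below 0); it grows as the wheel is opened, anticlockwise seen from above; one turn is 6.283, and there is free travel to 18. The axis is vertical and the wheel does not rise. It has a steady drag of 0.1 N m (about 2 N at the handle) and stays where it is left. At the start it is open by less than one turn
- wheel_hub (a point): centre of the top face of the big handwheel's hub, on its vertical axis, 132 mm above the table. The wheel is a dark steel ring with three spokes, ring radius 55 mm (tube 12 mm thick), the ring's top 130 mm above the table. It stands on a brass valve in the middle of a steel base plate; the unit is fixed to the table
- handle_mid (a point): centre (half-way up) of the black upright handle on the big wheel's ring, 55 mm from the wheel's axis, 159 mm above the table. The handle is a round vertical barrel, 23 mm thick and 50 mm tall (134 to 184 mm above the table), that spins freely on its pin, so a gripper holding it from above can go round with the wheel without turning. Nothing within the handle's circle or 150 mm outside it is taller than 120 mm, the wheel itself apart
- handle_grip: the same black handle as a body; its origin is the centre of its underside, 25 mm below handle_mid, z up; its x axis turns freely and means nothing
- tank_wheel_rim (a point): a point on the ring of the small plain wheel (radius 32 mm, no handle, top 109 mm above the table) on the lid of the low round steel tank, whose axis is 155 mm from the big wheel's axis; not to be turned
- bowl: small steel bowl, 104 mm wide, 44 mm high, below the valve's spout; origin at the centre of its underside; leave alone
- half_mould: half-round aluminium mould, 72 mm wide, 36 mm high, open upwards; origin at the centre of its underside; leave alone
- beaker: white plastic beaker, 72 mm wide, 90 mm high; origin at the centre of its underside; leave alone
- bottle: white squeeze bottle with a pointed tip, 56 mm wide, 115 mm high; origin at the centre of its underside; leave alone
- bomb_a: off-white bath bomb, a ball 70 mm across with a small flat foot; origin at the centre of its foot; leave alone
- bomb_b: another such bath bomb, 70 mm; origin at the centre of its foot; leave alone
- spoon: steel spoon lying flat, 170 mm long; origin on its underside; leave alone

How it is judged:
On the way, in this order (a step that is already met when the one before it is completed fails the run):
1. the big wheel is turned clockwise fully closed, against its stop (value of joint feed_wheel below 0.07 rad), for 0.1 s.
2. the wheel is backed off two turns with the handle held (value of joint feed_wheel between 12.391 and 12.741 rad and velocity of joint feed_wheel between -0.1 and 0.1 rad/s and contact force between the fingers and handle_grip above 2 N and distance between the grasp point and handle_mid below 0.03 m), for 0.2 s.
At the end, for the whole second after the job is handed in: After having been closed to its stop (within 4 degrees), the big wheel stands two full turns open (12.566 rad, within 10 degrees = 0.175 rad), at rest, with the gripper holding the handle: contact force over 2 N, the grasp point within 30 mm of the handle's centre (all of step 2); the arm keeps its last pose, push and grip.
It fails at once if a thing standing around is moved by more than 30 mm (distance of any of bowl, half_mould, beaker, bottle, bomb_a, bomb_b, spoon from where it was at the start of the episode above 0.03 m).
It fails at once if the small wheel on the tank is turned (its ring moves by more than 10 mm) (distance of tank_wheel_rim from where it was at the start of the episode above 0.01 m).
It also fails if it takes over 67 s, if anything falls off the work surface, if the arm or the gripper's body presses on something with over 40 N, if the wrist force passes 120 N, or if a joint passes its speed limit or range.

ROBOT

A 6-joint arm with a two-finger parallel gripper is mounted at the origin on the work surface. World frame = base frame: x ahead of the robot, y to its left, z up, the work surface at z = 0. Lengths are in m, angles in rad, forces in N, time in s.
With the tool pointing down it reaches from about 0.2 to 0.875 m from the base axis. Payload 3.4 kg.
Tool frame: the origin (TCP) lies at the very end of the fingers, on their centre line; the grasp point (between the pads) lies 19 mm behind it (robot.pinch_z is the distance from the TCP to the grasp point, in m); x points along the fingers, z is the direction in which the jaws open and shut, and the axes are right-handed (so a half turn about x gives the same grasp; the last joint's range is limited). The gripper opens to 94 mm and grips with 3 to 60 N. Pads are 16 mm wide; open, the fingers measure 119 mm over their backs; the gripper's body (75 mm by 177 mm) begins 78 mm behind the grasp point.
Start: joints at [1.099, 0.276, 1.505, -0, 1.361, -0.121], TCP at [0.198, 0.54, 0.205] pointing down, gripper open.
Joint ranges: [-2.89, 2.89], [-0.75, 2.08], [0.22, 2.7], [-1.18, 4.32], [0.11, 2.71], [-2.7, 2.7]. Speed limits (rad/s): [2.57, 2.57, 3.14, 3.14, 3.14, 3.14].

INTERFACE

Orientations are given as a unit quaternion [w, x, y, z].
In Python, from workcell import robot gives the robot as it stands.
- The arm moves only by the tool play_rows, never from a script. Its argument "targets" is a list of rows, each a list of 4 numbers: the shift along the tool's x, y, z in cm, then the turn about the tool's x in degrees. In form: [[dx, dy, dz, twist], ...]. A call has 1 to 12 rows; each row is the pose to reach, as a shift and turn from the pose commanded when the call began, along the tool's axes at that moment; what a row does not reach only later rows make up. A row lasts 1/12 s, in which the tool goes at most 41.7 mm and 7.16 degrees, less where a joint would pass 70% of its speed; a pose out of reach is approached as far as the arm can. A call with a gripper value outside its range is refused whole. "claw" is the finger opening in cm, from 0 to 9.4, set as the call begins (left out, the last holds). The fingers move at their own pace and stop on an object; "grip_force" is the grip in N (left out, the last holds). Time passes only in rows, so rows that repeat a pose let the fingers close. It gives the time, the measured TCP pose, the force and the opening at its end, in the units of the state.
- robot.state(): the state, without advancing time (a new reading comes with each control period).
- robot.get_image(name): name is "side" or "top" or "wrist"; returns a dict with "frame" (400x640x3 uint8, blue, green, red), "fx", "fy", "cx", "cy" (pixels), "extrinsics" (4x4, takes a point from camera to world coordinates). Camera axes: x right, y up, looking along -z (the intrinsics and any distortion apply to the point x, -y, -z); pixel columns grow to the right and rows downward; lengths in m; the calibration is good to about 2 mm. The wrist camera is an equidistant fisheye: a pixel r from the principal point sees the ray r / f radians off the axis. A picture is of the moment at which its call begins. There is no depth.
- robot.hand_in(): hands the job in, once; it reports no verdict.
Trained networks look in a picture, given as the dict that the camera call returned (one of the last four; its "shot" number tells which), for a name from the list of things; names that differ only in an ending like _2 or _b are one class to them, and where a whole thing is asked for, a point or a joint stands for the part that bears it (a point fixed in the world has none). Each returns a list of dicts, best first, with "p" (0 to 1); they miss things now and then, are a little off and sometimes report something else, mostly with a low value. They report only what shows in the picture. A call takes as long as a camera call.
- robot.recognise(picture, label): "point" ([column, row] in pixels, amid what is visible of it).
- robot.masks_of(picture, label): "mask" (400x640 bool, what is visible of it) and "point" ([column, row] in pixels, amid what is visible of it).
The state is a dict: "time": time; "joint_pos": joint angles; "joint_velocities": joint speeds; "tau": joint torques, N m; "ee_pos": TCP position; "orientation": TCP orientation; "ft_force": force on the tool from outside, world axes, zero at the start; "ft_torque": the same for the moment, N m; "width": opening from 0.0 (shut) to 1.0 (fully open).
Only numpy, scipy, OpenCV 4.12 (cv2) and the standard library are available. Lean on these libraries where they do the work, as an engineer would, in place of code of your own. Each camera call takes 0.05 s, during which the arm holds its last target.

## Working session

There is one attempt and no reset: what is moved stays moved. The work goes in short steps, Python scripts to look and compute and a tool call to move; the robot and the scene stay as the last step left them, time stands still between calls to the robot, and variables do not carry over. Pictures are saved under pics/ and viewed, and the job is handed in when it is done.

Besides the shell and the picture viewer there is one more tool, called after "Request:" in YAML: its name, and indented under it one key for each argument. play_rows: Moves the arm, as the interface text tells. Its arguments: {"type":"object","properties":{"targets":{"type":"array"},"claw":{"type":"number"},"grip_force":{"type":"number"}},"required":["targets"]}

```bash
mkdir -p pics; ls; python3 - <<'E'
from workcell import robot
import cv2
s=robot.state();print(s)
print(robot.pinch_z)
for n in("top","side","wrist"):
    im=robot.get_image(n);cv2.imwrite(f"pics/{n}0.png",im["frame"])
    print(n,im["fx"],im["fy"],im["cx"],im["cy"],im["extrinsics"].tolist() if hasattr(im["extrinsics"],"tolist") else im["extrinsics"],[k for k in im])
    for l in("handle_mid","wheel_hub","handle_grip"):
        print(l,[(d["point"],round(d["p"],2)) for d in robot.recognise(im,l)])
E
```

```text
pics
{'time': 0.0, 'joint_pos': array([ 1.09899909e+00,  2.76569979e-01,  1.50611821e+00, -2.31835485e-05,
        1.36069252e+00, -1.21008398e-01]), 'joint_velocities': array([-0.00034367, -0.00096163,  0.0008796 ,  0.00064862, -0.0002933 ,
        0.0006242 ]), 'tau': array([ 8.61313783e-04, -4.04578722e+01, -2.37228191e+01,  7.03123002e-02,
        3.42263142e-02, -1.26090945e-04]), 'ee_pos': array([0.19735033, 0.53946765, 0.20462496]), 'orientation': array([ 0.57902162, -0.40538591,  0.58013026,  0.40477785]), 'ft_force': array([ 0.39903663, -0.08070987, -0.38562583]), 'ft_torque': array([-0.0350123 ,  0.01209482, -0.01900971]), 'width': 1.0020918238986378}
0.0188
top 396.1294845234159 396.1294845234159 310.1529575030365 196.58940612965154 [[0.01445806606162406, 0.9952269853776523, -0.09651016475930425, 0.44174288737635437], [-0.9997342013631899, 0.016121735653812603, 0.01648078469653606, 0.04313888732401946], [0.017958033034347128, 0.09624623221518301, 0.995195544520733, 1.0855521075933663], [0.0, 0.0, 0.0, 1.0]] ['frame', 'fx', 'fy', 'cx', 'cy', 'extrinsics', 'shot']
handle_mid
[... 426 characters left out ...]
6994180226, 0.6787308126368627], [0.0, 0.0, 0.0, 1.0]] ['frame', 'fx', 'fy', 'cx', 'cy', 'extrinsics', 'shot']
handle_mid [([320.0, 242.5], 0.78), ([407.0, 306.1], 0.61)]
wheel_hub [([339.0, 246.7], 0.94)]
handle_grip [([320.4, 240.3], 0.51)]
wrist 309.70691628693146 309.70691628693146 323.7570131803324 199.0714652288283 [[0.3438607317747106, -0.907391979747077, -0.24166007579664373, 0.12640510287612028], [0.9390196870132407, 0.3319080604768095, 0.08988362916614422, 0.5653581268326137], [-0.0013507571635768955, -0.25783101923779767, 0.9661890813779062, 0.38513489744591634], [0.0, 0.0, 0.0, 1.0]] ['frame', 'fx', 'fy', 'cx', 'cy', 'extrinsics', 'shot']
handle_mid []
wheel_hub []
handle_grip []
```

View pics/top0.png

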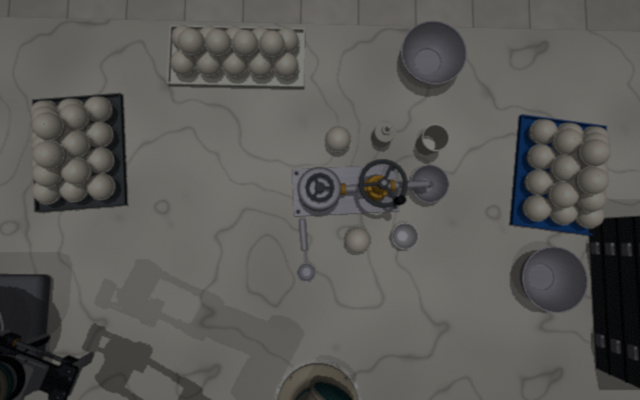

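View pics/side0.png

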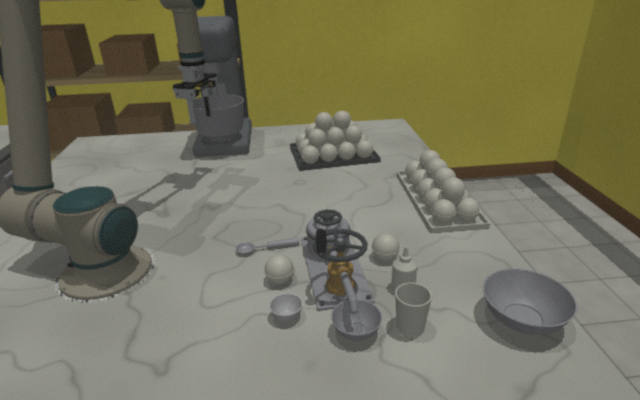

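```bash
cat > h.py <<'E'
import numpy as np
from scipy.spatial.transform import Rotation as R
def onplane(im,px,z):
    E=np.array(im["extrinsics"]);d=np.array([(px[0]-im["cx"])/im["fx"],-(px[1]-im["cy"])/im["fy"],-1.])
    d=E[:3,:3]@d;o=E[:3,3];return o+d*(z-o[2])/d[2]
def proj(im,p):
    E=np.array(im["extrinsics"]);q=E[:3,:3].T@(np.array(p)-E[:3,3])
    return np.array([im["cx"]+im["fx"]*q[0]/-q[2],im["cy"]-im["fy"]*q[1]/-q[2]])
def Rt(s): return R.from_quat(np.roll(s["orientation"],-1)).as_matrix()
E
python3 - <<'E'
from workcell import robot
from h import *
for n in("top","side"):
    im=robot.get_image(n)
    for l,z in(("handle_mid",.159),("wheel_hub",.132),("handle_grip",.159)):
        for d in robot.recognise(im,l): print(n,l,d["p"],onplane(im,d["point"],z).round(4))
print(Rt(robot.state()).round(3))
E
```

```text
top handle_mid 0.42 [ 0.5266 -0.1915  0.159 ]
side handle_mid 0.5 [ 0.5237 -0.1803  0.159 ]
side wheel_hub 0.96 [ 0.5669 -0.1712  0.132 ]
side wheel_hub 0.64 [ 0.5713 -0.397   0.132 ]
side handle_grip 0.65 [ 0.5334 -0.1787  0.159 ]
[[ 0.    -0.939  0.344]
 [ 0.     0.344  0.939]
 [-1.     0.     0.   ]]
```

The top view shows the big wheel's ring near (382,183) and the handle near (400,200). The side view shows the handle near (320,241). I'll measure these more closely.

```bash
python3 - <<'E'
from workcell import robot
from h import *
import cv2
for n,(x0,y0,w,h) in(("top",(330,140,130,110)),("side",(280,190,120,100))):
    im=robot.get_image(n)
    hub=robot.recognise(im,"wheel_hub")
    for d in hub[:1]: print(n,"hub",d["p"],d["point"],onplane(im,d["point"],.132).round(4))
    for l in("handle_grip","handle_mid"):
        for d in robot.masks_of(im,l):
            m=d["mask"];ys,xs=np.nonzero(m);print(n,l,round(d["p"],2),d["point"],m.sum(),xs.min(),xs.max(),ys.min(),ys.max(),xs.mean(),ys.mean(),onplane(im,(xs.mean(),ys.mean()),.159).round(4))
    f=np.clip(im["frame"].astype(float)*2,0,255).astype(np.uint8)
    cv2.imwrite(f"pics/{n}1.png",cv2.resize(f[y0:y0+h,x0:x0+w],None,fx=5,fy=5,interpolation=cv2.INTER_CUBIC))
E
```

```text
top hub 0.58 [383.3, 184.9] [ 0.5657 -0.1503  0.132 ]
top handle_grip 0.29 [385.0, 185.5] 1158 358 408 159 207 383.77892918825563 183.94991364421415 [ 0.5645 -0.1459  0.159 ]
top handle_mid 0.43 [401.9, 201.9] 105 394 406 195 205 399.752380952381 199.9904761904762 [ 0.527  -0.1836  0.159 ]
side hub 0.57 [336.3, 245.7] [ 0.5638 -0.1638  0.132 ]
side handle_grip 0.51 [321.7, 238.5] 251 316 327 228 252 321.1235059760956 239.96812749003985 [ 0.53   -0.1773  0.159 ]
side handle_mid 0.57 [321.8, 238.9] 238 316 326 228 252 321.05882352941177 240.32773109243698 [ 0.5297 -0.1786  0.159 ]
```

View pics/top1.png

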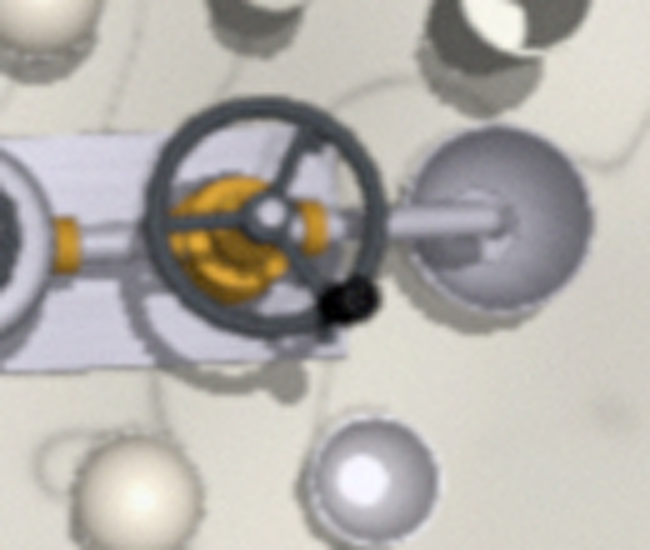

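View pics/side1.png

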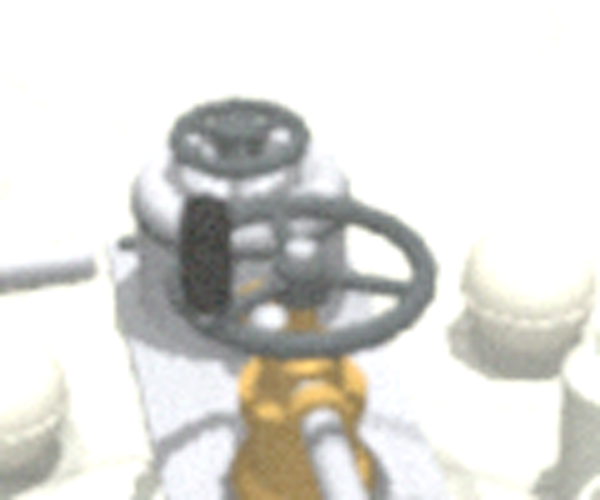

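```bash
python3 - <<'E'
from workcell import robot
from h import *
t=robot.get_image("top");s=robot.get_image("side")
print("ring c top",onplane(t,(383.0,183.0),.124),"hub top",onplane(t,(383.6,182.4),.132))
print("handle top",onplane(t,(399.6,199.4),.162))
print("hub side",onplane(s,(339.6,239.8),.135),"handle side",onplane(s,(321,240.2),.159))
for c in ([.566,-.146],):
  for im,nm in((t,"t"),(s,"s")):
    P=np.array([proj(im,[c[0]+.061*np.cos(a),c[1]+.061*np.sin(a),.124]) for a in np.linspace(0,6.28,200)])
    print(nm,P.min(0),P.max(0))
im=robot.get_image
import cv2
for im,nm,(x0,y0,w,h) in((t,"t",(330,140,130,110)),(s,"s",(280,190,120,100))):
    f=np.clip(im["frame"].astype(float)*2,0,255).astype(np.uint8)
    g=cv2.resize(f[y0:y0+h,x0:x0+w],None,fx=5,fy=5)
    def dot(p,col):
        u=(proj(im,p)-[x0,y0]+.5)*5;cv2.circle(g,tuple(int(k) for k in u),1,col,-1)
    for a in np.linspace(0,6.28,120): 
        dot([.566+.055*np.cos(a),-.146+.055*np.sin(a),.130],(0,0,255))
    dot([.566,-.146,.132],(0,255,0))
    for z in(.134,.159,.184): dot([.530,-.184,z],(0,255,255))
    cv2.imwrite(f"pics/ov_{nm}.png",g)
E
```

```text
ring c top [ 0.57140735 -0.15117288  0.124     ] hub top [ 0.57182644 -0.15102723  0.132     ]
handle top [ 0.52807458 -0.18251769  0.162     ]
hub side [ 0.57349183 -0.14650846  0.135     ] handle side [ 0.52967362 -0.17813293  0.159     ]
t [356.10139631 160.62656726] [405.6606042  209.97495313]
s [308.65464092 229.35807034] [363.92845711 260.55541625]
```

View pics/ov_t.png

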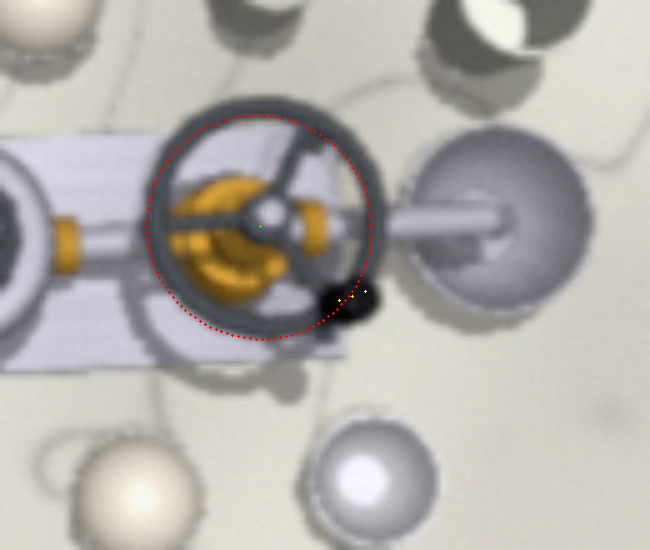

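View pics/ov_s.png

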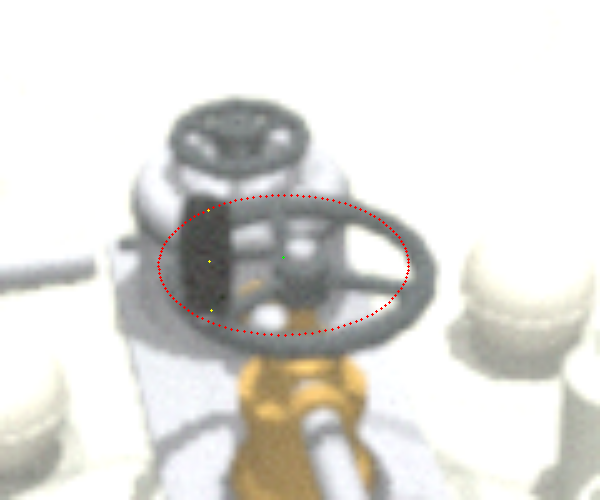

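The overlay puts the hub at about (0.572, -0.150) and the handle at (0.529, -0.181). That gives a radius of 53 mm against the stated 55 mm, so it holds up. Next I'll move to a hover point above the handle.

Request:
play_rows:
  targets:
    - [-0.5,-1,-1,0]
    - [-1,-3,-3,0]
    - [-1.5,-5.5,-5.5,0]
    - [-2,-8,-8,0]
    - [-2,-10.5,-10.5,0]
    - [-2,-13,-13,0]
    - [-2,-15.5,-15.5,0]
    - [-2,-18,-18,0]
    - [-2,-20.5,-20.5,0]
    - [-2,-23,-23,0]
    - [-2,-25.5,-25.5,0]
    - [-2,-28,-28,0]
  claw: 7

```text
time: 2.5
ee_pos: [0.3643, 0.1784, 0.226]
orientation: [0.58, -0.405, 0.579, 0.405]
ft_force: [0.3, 1.0, 0.3]
width: 0.743
```

Request:
play_rows:
  targets:
    - [0,-2.5,-2.5,0]
    - [0,-5,-5,0]
    - [0,-7.5,-7.5,0]
    - [0,-10,-10,0]
    - [0,-12.5,-12.5,0]
    - [0,-15,-15,0]
    - [0,-17.5,-17.5,0]
    - [0,-20,-20,0]
    - [0,-22.5,-22.5,0]
    - [0,-25,-25,0]
    - [0,-27,-27,0]
    - [0,-27.9,-28.3,0]

```text
time: 3.5
ee_pos: [0.5298, -0.1845, 0.2254]
orientation: [0.58, -0.405, 0.58, 0.404]
ft_force: [0.4, -0.2, 1.0]
width: 0.743
```

```bash
python3 - <<'E'
from workcell import robot
from h import *
import cv2
s=robot.state();print(s["time"],s["ee_pos"],s["joint_pos"].round(3),s["ft_force"]);print(Rt(s).round(3))
for n in("wrist","side","top"):
    im=robot.get_image(n);f=np.clip(im["frame"].astype(float)*1.7,0,255).astype(np.uint8);cv2.imwrite(f"pics/{n}2.png",f)
    if n=="wrist":
        print(np.array(im["extrinsics"]).round(4).tolist())
        for l in("handle_mid","wheel_hub"):
            E=np.array(im["extrinsics"])
            for d in robot.recognise(im,l):
                u=(d["point"][0]-im["cx"])/im["fx"];v=(d["point"][1]-im["cy"])/im["fy"];r=np.hypot(u,v)
                ray=E[:3,:3]@np.array([np.sin(r)*u/r,-np.sin(r)*v/r,-np.cos(r)])
                z=.159 if l[0]=="h" else .132
                print(l,d["p"],d["point"],E[:3,3]+ray*(z-E[2,3])/ray[2])
E
```

```text
3.5 [ 0.52975185 -0.18449043  0.22544464] [-4.580e-01  2.440e-01  1.501e+00 -1.000e-03  1.396e+00 -1.676e+00] [ 0.36200845 -0.16831654  0.97431987]
[[ 0.001 -0.938  0.346]
 [-0.001  0.346  0.938]
 [-1.    -0.001 -0.001]]
[[0.346, -0.9065, -0.2422, 0.4585], [0.9382, 0.3336, 0.0917, -0.1587], [-0.0023, -0.2589, 0.9659, 0.4052], [0.0, 0.0, 0.0, 1.0]]
handle_mid 0.84 [326.3, 204.7] [ 0.52545982 -0.18173553  0.159     ]
wheel_hub 0.75 [366.6, 219.3] [ 0.55924259 -0.15373574  0.132     ]
```

View pics/wrist2.png

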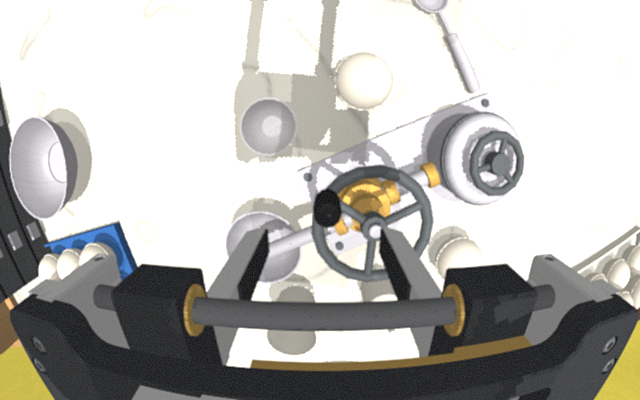

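View pics/side2.png

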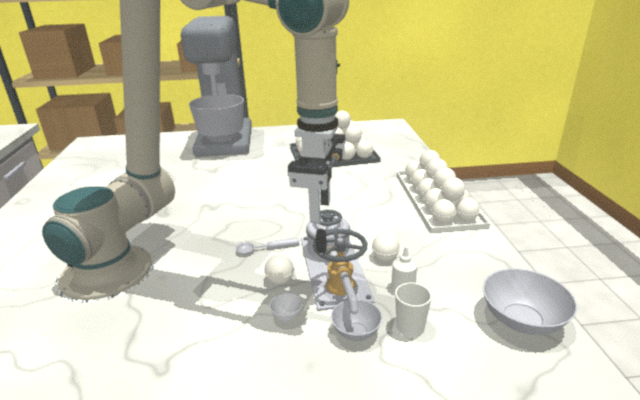

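The wrist view shows the handle at (327,208) and the hub at (375,229), which I read off by eye. I'll turn both into positions.

```bash
cat >> h.py <<'E'
def fish(im,p,z):
    E=np.array(im["extrinsics"]);u=(p[0]-im["cx"])/im["fx"];v=(p[1]-im["cy"])/im["fy"];r=np.hypot(u,v)
    ray=E[:3,:3]@np.array([np.sin(r)*u/r,-np.sin(r)*v/r,-np.cos(r)]);return E[:3,3]+ray*(z-E[2,3])/ray[2]
E
python3 - <<'E'
from workcell import robot
from h import *
im=robot.get_image("wrist")
print(fish(im,(375,229),.134),fish(im,(327,208),.159),fish(im,(373.5,223),.124))
E
```

```text
[ 0.56859884 -0.14381802  0.134     ] [ 0.52648949 -0.17697498  0.159     ] [ 0.56623497 -0.14298519  0.124     ]
```

Request:
play_rows:
  targets:
    - [0,0.3,0.3,0]
    - [1,0.3,0.3,0]
    - [2.5,0.3,0.3,0]
    - [4,0.3,0.3,0]
    - [5.5,0.3,0.3,0]
    - [7,0.3,0.3,0]
    - [7.8,0.3,0.3,0]
    - [8.2,0.3,0.3,0]
    - [8.2,0.3,0.3,0]

```text
time: 4.55
ee_pos: [0.5267, -0.1761, 0.1426]
orientation: [0.579, -0.405, 0.58, 0.406]
ft_force: [-0.6, 0.7, -0.4]
width: 0.746
```

```bash
python3 - <<'E'
from workcell import robot
from h import *
import cv2
s=robot.state();print(s["time"],s["ee_pos"],s["ft_force"],s["width"])
for n in("wrist","side"):
    im=robot.get_image(n);f=np.clip(im["frame"].astype(float)*1.7,0,255).astype(np.uint8)
    if n=="side": f=cv2.resize(f[170:290,260:400],None,fx=5,fy=5)
    cv2.imwrite(f"pics/{n}3.png",f)
E
```

```text
4.55 [ 0.52667592 -0.17614397  0.14256377] [-0.63983142  0.72421828 -0.42695042] 0.7462519818669349
```

View pics/wrist3.png

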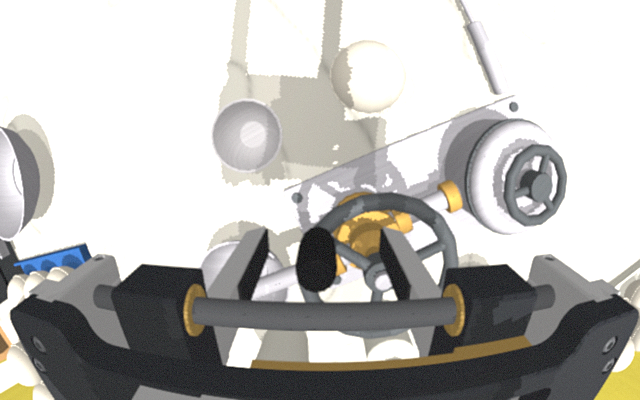

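View pics/side3.png

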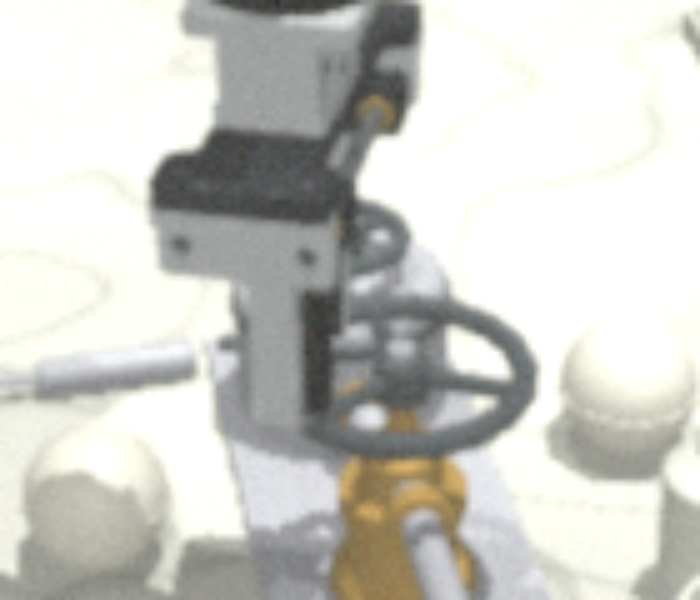

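```bash
cat >> h.py <<'E'
def fproj(im,p):
    E=np.array(im["extrinsics"]);q=E[:3,:3].T@(np.array(p)-E[:3,3]);x,y=q[0],-q[1];rho=np.hypot(x,y);t=np.arctan2(rho,-q[2])
    return np.array([im["cx"]+im["fx"]*t*x/rho,im["cy"]+im["fy"]*t*y/rho])
E
python3 - <<'E'
from workcell import robot
from h import *
import cv2
s=robot.state();im=robot.get_image("wrist");sd=robot.get_image("side")
f=np.clip(im["frame"].astype(float)*2.2,0,255).astype(np.uint8)
g=np.clip(sd["frame"].astype(float)*2.2,0,255).astype(np.uint8)
F=cv2.resize(f[200:320,230:430],None,fx=4,fy=4);G=cv2.resize(g[190:290,280,None] if 0 else g[190:290,280:400],None,fx=4,fy=4)
def draw(c,col):
    for z in(.134,.184):
        for a in np.linspace(0,6.28,40):
            p=[c[0]+.0115*np.cos(a),c[1]+.0115*np.sin(a),z]
            cv2.circle(F,tuple(((fproj(im,p)-[230,200]+.5)*4).astype(int)),1,col,-1)
            cv2.circle(G,tuple(((proj(sd,p)-[280,190]+.5)*4).astype(int)),1,col,-1)
draw(s["ee_pos"],(0,0,255));draw((.529,-.181),(0,255,0))
print(fish(im,(318,245),.184))
cv2.imwrite("pics/F.png",F);cv2.imwrite("pics/G.png",G)
E
```

```text
[ 0.51231375 -0.17510102  0.184     ]
```

View pics/F.png

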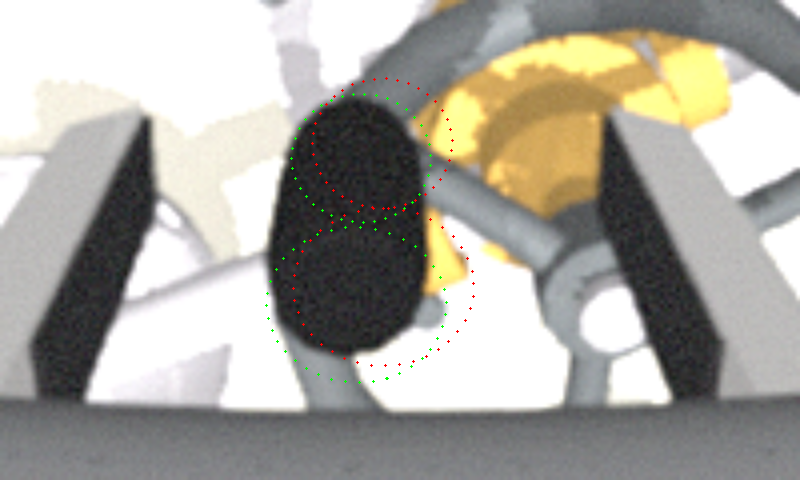

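View pics/G.png

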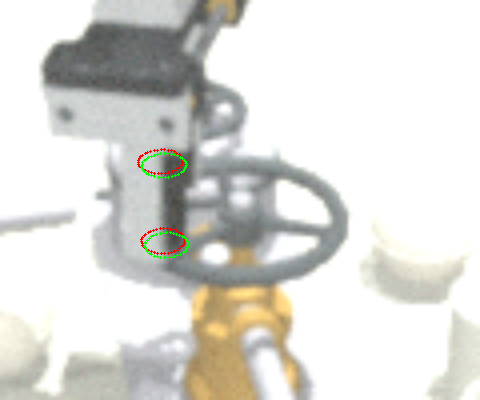

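Request:
play_rows:
  targets:
    - [0,-0.1,-0.5,0]
    - [0,-0.1,-0.5,0]
    - [0,-0.1,-0.5,0]

```text
time: 5.0
ee_pos: [0.5267, -0.1825, 0.1439]
orientation: [0.58, -0.405, 0.58, 0.405]
ft_force: [-0.1, 0.6, 0.8]
width: 0.749
```

Request:
play_rows:
  targets:
    - [0,0,0,0]
    - [0,0,0,0]
    - [0,0,0,0]
    - [0,0,0,0]
    - [0,0,0,0]
    - [0,0,0,0]
    - [0,0,0,0]
    - [0,0,0,0]
  claw: 0
  grip_force: 30

```text
time: 5.67
ee_pos: [0.5269, -0.1814, 0.1434]
orientation: [0.58, -0.405, 0.579, 0.405]
ft_force: [0.4, 1.9, -0.1]
width: 0.237
```

```bash
python3 - <<'E'
from workcell import robot
from h import *
import cv2
s=robot.state();print(s["time"],s["ee_pos"],s["ft_force"],s["width"])
for n in("wrist",):
    im=robot.get_image(n);f=np.clip(im["frame"].astype(float)*1.7,0,255).astype(np.uint8)
    cv2.imwrite(f"pics/{n}4.png",f)
E
```

```text
5.6667 [ 0.52688439 -0.18139938  0.14341909] [ 0.44143187  1.90032449 -0.07052385] 0.23703849193979684
```

View pics/wrist4.png

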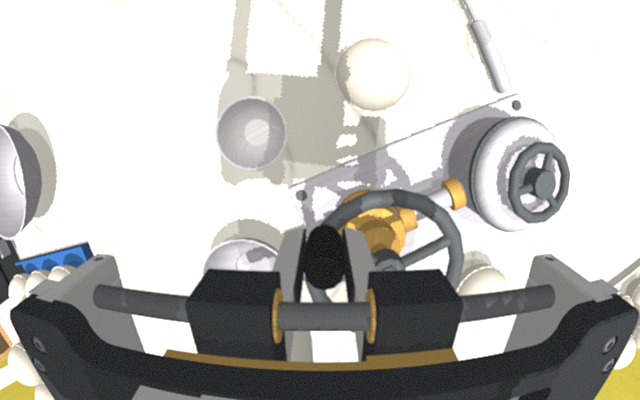

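The opening is now 22.3 mm, which fits the 23 mm barrel, so the handle is gripped. Next I'll turn the first bit clockwise and watch the force.

```bash
cat > rows.py <<'E'
import sys,numpy as np
# cx cy r cmdx cmdy a0 a1 n  -> rows of tool y,z in cm
cx,cy,r,x,y,a0,a1=map(float,sys.argv[1:8]);n=int(sys.argv[8])
ty=np.array([-.9386,.3445]);tz=np.array([.3445,.9386])
out=[]
for a in np.radians(np.linspace(a0,a1,n+1)[1:]):
    d=np.array([cx+r*np.cos(a)-x,cy+r*np.sin(a)-y])*100
    out.append([0,round(float(d@ty),1),round(float(d@tz),1),0])
print(out)
d=out[-1];e=ty*d[1]/100+tz*d[2]/100;print("cmd end",round(x+e[0],5),round(y+e[1],5))
E
python3 rows.py .571 -.148 .055 .527 -.1814 217.2 157.2 12
```

```text
[[0, 0.4, 0.3, 0], [0, 0.7, 0.6, 0], [0, 1.1, 0.9, 0], [0, 1.4, 1.3, 0], [0, 1.7, 1.7, 0], [0, 1.9, 2.1, 0], [0, 2.1, 2.6, 0], [0, 2.3, 3.0, 0], [0, 2.4, 3.5, 0], [0, 2.5, 3.9, 0], [0, 2.5, 4.4, 0], [0, 2.5, 4.9, 0]]
cmd end 0.52042 -0.1268
```

Request:
play_rows:
  targets:
    - [0,0.4,0.3,0]
    - [0,0.7,0.6,0]
    - [0,1.1,0.9,0]
    - [0,1.4,1.3,0]
  grip_force: 15

```text
time: 6.05
ee_pos: [0.5183, -0.1648, 0.1434]
orientation: [0.58, -0.405, 0.579, 0.405]
ft_force: [3.8, -1.2, -3.2]
width: 0.239
```

```bash
python3 -c "
from workcell import robot
s=robot.state();print(s['ee_pos'],s['ft_force'],s['width'])"; python3 rows.py .571 -.148 .055 .5183 -.1644 197.2 177.2 4
```

```text
[ 0.51832355 -0.16477002  0.14344761] [ 3.77136079 -1.23512985 -3.15812408] 0.23937118373082303
[[0, 0.3, 0.4, 0], [0, 0.5, 0.8, 0], [0, 0.7, 1.3, 0], [0, 0.9, 1.7, 0]]
cmd end 0.51571 -0.14534
```

Request:
play_rows:
  targets:
    - [0,0.3,0.4,0]
    - [0,0.5,0.8,0]
    - [0,0.7,1.3,0]
    - [0,0.9,1.7,0]

```text
time: 6.38
ee_pos: [0.5158, -0.1457, 0.1435]
orientation: [0.58, -0.406, 0.579, 0.405]
ft_force: [5.0, -2.0, -5.1]
width: 0.24
```

```bash
python3 rows.py .571 -.148 .055 .51571 -.14534 177.2 152.2 5
```

```text
[[0, 0.1, 0.5, 0], [0, 0.2, 1.0, 0], [0, 0.2, 1.4, 0], [0, 0.2, 1.9, 0], [0, 0.2, 2.4, 0]]
cmd end 0.5221 -0.12212
```

```bash
python3 rows.py .573 -.148 .055 .51571 -.14534 177.2 147.2 6
```

```text
[[0, -0.1, 0.5, 0], [0, -0.0, 1.0, 0], [0, 0.0, 1.5, 0], [0, 0.0, 2.0, 0], [0, -0.0, 2.5, 0], [0, -0.1, 2.9, 0]]
cmd end 0.52664 -0.11847
```

Request:
play_rows:
  targets:
    - [0,-0.1,0.5,0]
    - [0,0,1,0]
    - [0,0,1.5,0]
    - [0,0,2,0]
    - [0,0,2.5,0]

```text
time: 6.8
ee_pos: [0.5228, -0.1217, 0.1434]
orientation: [0.579, -0.404, 0.58, 0.406]
ft_force: [-0.7, -1.4, 0.9]
width: 0.239
```

```bash
python3 -c "
from workcell import robot
s=robot.state();print(s['ee_pos'],s['ft_force'],s['width'])"; python3 rows.py .573 -.148 .055 .52432 -.12188 152.2 127.2 5
```

```text
[ 0.52281351 -0.12165935  0.14341421] [-0.74177335 -1.36143761  0.924861  ] 0.23876768668825593
[[0, -0.1, 0.4, 0], [0, -0.2, 0.9, 0], [0, -0.4, 1.3, 0], [0, -0.6, 1.8, 0], [0, -0.8, 2.2, 0]]
cmd end 0.53941 -0.10399
```

Request:
play_rows:
  targets:
    - [0,-0.1,0.4,0]
    - [0,-0.2,0.9,0]
    - [0,-0.4,1.3,0]
    - [0,-0.6,1.8,0]
    - [0,-0.8,2.2,0]

```text
time: 7.22
ee_pos: [0.5391, -0.1036, 0.1434]
orientation: [0.58, -0.405, 0.579, 0.405]
ft_force: [-3.3, 0.5, 1.0]
width: 0.242
```

```bash
python3 -c "
from workcell import robot
s=robot.state();print(s['ee_pos'],s['ft_force'],s['width'])"; python3 rows.py .573 -.148 .055 .53941 -.10365 127.2 102.2 5
```

```text
[ 0.53909055 -0.10356253  0.14342121] [-3.34393615  0.49052563  0.96102474] 0.2420976307243584
[[0, -0.3, 0.4, 0], [0, -0.6, 0.7, 0], [0, -1.0, 1.1, 0], [0, -1.3, 1.4, 0], [0, -1.7, 1.6, 0]]
cmd end 0.56088 -0.09449
```

```bash
python3 rows.py .572 -.1475 .055 .53941 -.10365 127.2 102.2 5
```

```text
[[0, -0.2, 0.4, 0], [0, -0.5, 0.7, 0], [0, -0.9, 1.1, 0], [0, -1.2, 1.4, 0], [0, -1.6, 1.7, 0]]
cmd end 0.56028 -0.09321
```

Request:
play_rows:
  targets:
    - [0,-0.3,0.4,0]
    - [0,-0.6,0.7,0]
    - [0,-1,1.1,0]
    - [0,-1.3,1.4,0]
    - [0,-1.6,1.6,0]

```text
time: 7.63
ee_pos: [0.5603, -0.0945, 0.1434]
orientation: [0.58, -0.405, 0.579, 0.405]
ft_force: [-2.5, 1.9, 2.5]
width: 0.24
```

```bash
python3 -c "
from workcell import robot
s=robot.state();print(s['ee_pos'],s['ft_force'],s['width'])"; python3 rows.py .572 -.1475 .055 .55994 -.09414 102.2 77.2 5
```

```text
[ 0.56033603 -0.09447775  0.14339872] [-2.50947424  1.87282947  2.50543648] 0.2402356126493171
[[0, -0.4, 0.3, 0], [0, -0.9, 0.5, 0], [0, -1.3, 0.7, 0], [0, -1.8, 0.8, 0], [0, -2.3, 0.9, 0]]
cmd end 0.58463 -0.09362
```

Request:
play_rows:
  targets:
    - [0,-0.4,0.3,0]
    - [0,-0.9,0.5,0]
    - [0,-1.3,0.7,0]
    - [0,-1.8,0.8,0]
    - [0,-2.3,0.9,0]

```text
time: 8.05
ee_pos: [0.5848, -0.0951, 0.1434]
orientation: [0.579, -0.405, 0.58, 0.405]
ft_force: [-1.9, -0.2, 0.9]
width: 0.242
```

```bash
python3 -c "
from workcell import robot
s=robot.state();print(s['ee_pos'],s['ft_force'],s['width'])"; python3 rows.py .572 -.1475 .055 .58463 -.09362 77.2 52.2 5
```

```text
[ 0.58480477 -0.0951354   0.14340188] [-1.87019597 -0.24539636  0.87974024] 0.24163033034677278
[[0, -0.4, 0.0, 0], [0, -0.9, 0.0, 0], [0, -1.4, -0.0, 0], [0, -1.9, -0.1, 0], [0, -2.3, -0.3, 0]]
cmd end 0.60518 -0.10436
```

Request:
play_rows:
  targets:
    - [0,-0.4,0,0]
    - [0,-0.9,0,0]
    - [0,-1.4,0,0]
    - [0,-1.9,-0.1,0]
    - [0,-2.3,-0.3,0]

```text
time: 8.47
ee_pos: [0.6053, -0.1054, 0.1435]
orientation: [0.58, -0.405, 0.579, 0.405]
ft_force: [-2.6, 1.2, 1.9]
width: 0.24
```

```bash
python3 -c "
from workcell import robot
s=robot.state();print(s['ee_pos'],s['ft_force'],s['width'])"; python3 rows.py .572 -.1475 .055 .60518 -.10436 52.2 27.2 5
```

```text
[ 0.60527861 -0.10540604  0.14345503] [-2.59014942  1.24314583  1.91893424] 0.24012960125770574
[[0, -0.5, -0.1, 0], [0, -0.9, -0.3, 0], [0, -1.3, -0.6, 0], [0, -1.7, -0.8, 0], [0, -2.1, -1.1, 0]]
cmd end 0.6211 -0.12192
```

Request:
play_rows:
  targets:
    - [0,-0.5,-0.1,0]
    - [0,-0.9,-0.3,0]
    - [0,-1.3,-0.6,0]
    - [0,-1.7,-0.8,0]
    - [0,-2.1,-1.1,0]

```text
time: 8.88
ee_pos: [0.6199, -0.1231, 0.1434]
orientation: [0.579, -0.405, 0.58, 0.406]
ft_force: [-6.4, 0.1, 2.9]
width: 0.24
```

```bash
python3 -c "
from workcell import robot
s=robot.state();print(s['ee_pos'],s['ft_force'],s['width'])"; python3 rows.py .572 -.1475 .055 .6211 -.12192 27.2 2.2 5
```

```text
[ 0.61988801 -0.12307419  0.14338901] [-6.44153251  0.14352142  2.92927066] 0.24027835932199548
[[0, -0.3, -0.4, 0], [0, -0.6, -0.8, 0], [0, -0.9, -1.1, 0], [0, -1.2, -1.6, 0], [0, -1.4, -2.0, 0]]
cmd end 0.62735 -0.14552
```

```bash
python3 -c "
import numpy as np
from scipy.optimize import least_squares as L
P=np.array([(.5269,-.1814),(.5183,-.1648),(.5158,-.1457),(.5228,-.1217),(.5391,-.1036),(.5603,-.0945),(.5848,-.0951),(.6053,-.1054),(.6199,-.1231)])
r=L(lambda c:np.hypot(*(P-c).T)-.055,[.572,-.148]);print(r.x,r.fun*1e3)
r=L(lambda c:np.hypot(*(P-c[:2]).T)-c[2],[.572,-.148,.055]);print(r.x,r.fun*1e3)
"
python3 rows.py .5707 -.1485 .055 .6211 -.12192 27.2 2.2 5
```

```text
[ 0.57089104 -0.14838144] [ 0.00397534  0.09434502  0.15625876 -0.00320741 -0.08144927 -0.08753147
  0.06696355  0.05797158  0.14552599]
[ 0.57096231 -0.14848661  0.05510267] [-0.10468771  0.02849488  0.12997932  0.00749918 -0.05709816 -0.0732275
  0.04814646 -0.00699227  0.02788581]
[[0, -0.2, -0.5, 0], [0, -0.6, -0.9, 0], [0, -0.8, -1.3, 0], [0, -1.1, -1.7, 0], [0, -1.3, -2.1, 0]]
cmd end 0.62607 -0.14611
```

A circle fit to the measured points puts the centre at (0.5709, -0.1484) with r = 55 mm and 0.15 mm residuals. That means the TCP position tracks the wheel angle precisely.

Request:
play_rows:
  targets:
    - [0,-0.2,-0.5,0]
    - [0,-0.6,-0.9,0]
    - [0,-0.8,-1.3,0]
    - [0,-1.1,-1.7,0]
    - [0,-1.3,-2.1,0]

```text
time: 9.3
ee_pos: [0.6259, -0.1452, 0.1434]
orientation: [0.581, -0.404, 0.579, 0.406]
ft_force: [-1.8, 12.0, 4.3]
width: 0.243
```

```bash
cat > st.py <<'E'
from workcell import robot
import numpy as np
s=robot.state();p=s['ee_pos']-[.5709,-.1484,0];a=np.degrees(np.arctan2(p[1],p[0]));f=s['ft_force']
u=np.array([np.cos(np.radians(a)),np.sin(np.radians(a))]);v=np.array([-u[1],u[0]])
print(s['time'],s['ee_pos'].round(4),"ang",a.round(2),"r",np.hypot(*p[:2]).round(4),"F rad",(f[:2]@u).round(1),"tan(ccw)",(f[:2]@v).round(1),"z",f[2].round(1),s['width'].round(3))
E
python3 st.py; python3 rows.py .5709 -.1484 .055 .62607 -.14611 2.2 -22.8 5
```

```text
[[0, -0.1, -0.5, 0], [0, -0.3, -0.9, 0], [0, -0.4, -1.4, 0], [0, -0.4, -1.9, 0], [0, -0.4, -2.4, 0]]
cmd end 0.62156 -0.17001Traceback (most recent call last):
  File "st.py", line 5, in <module>
    print(s['time'],s['ee_pos'].round(4),"ang",a.round(2),"r",np.hypot(*p[:2]).round(4),"F rad",(f[:2]@u).round(1),"tan(ccw)",(f[:2]@v).round(1),"z",f[2].round(1),s['width'].round(3))
                                                                                                                                                                   ^^^^^^^^^^^^^^^^
AttributeError: 'float' object has no attribute 'round'
```

The tangential force is up to 12 N at handle angle ~3.3°, which is probably the stop. I'll push a little further to check.

Request:
play_rows:
  targets:
    - [0,0,-0.2,0]
    - [0,-0.1,-0.4,0]
    - [0,-0.1,-0.4,0]

```text
time: 9.55
ee_pos: [0.6258, -0.1452, 0.1434]
orientation: [0.582, -0.402, 0.577, 0.408]
ft_force: [-0.7, 13.2, 1.9]
width: 0.24
```

```bash
sed -i "s/s\['width'\].round(3)/round(s['width'],3)/" st.py; python3 st.py
```

```text
9.55 [ 0.6258 -0.1452  0.1434] ang 3.36 r 0.055 F rad 0.1 tan(ccw) 13.3 z 1.9 0.24
```

```bash
python3 - <<'E'
from workcell import robot
import cv2,numpy as np
for n in("wrist","side"):
    im=robot.get_image(n);f=np.clip(im["frame"].astype(float)*1.7,0,255).astype(np.uint8)
    if n=="side": f=cv2.resize(f[130:350,230:450],None,fx=2.5,fy=2.5)
    cv2.imwrite(f"pics/{n}5.png",f)
E
python3 st.py
```

```text
9.65 [ 0.6258 -0.1452  0.1434] ang 3.35 r 0.055 F rad 1.0 tan(ccw) 12.9 z 2.3 0.239
```

View pics/wrist5.png

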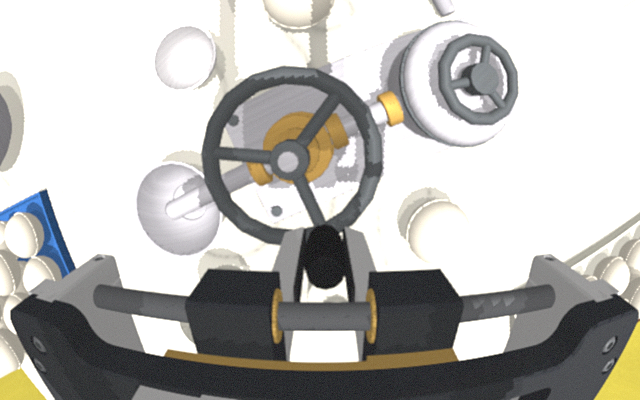

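View pics/side5.png

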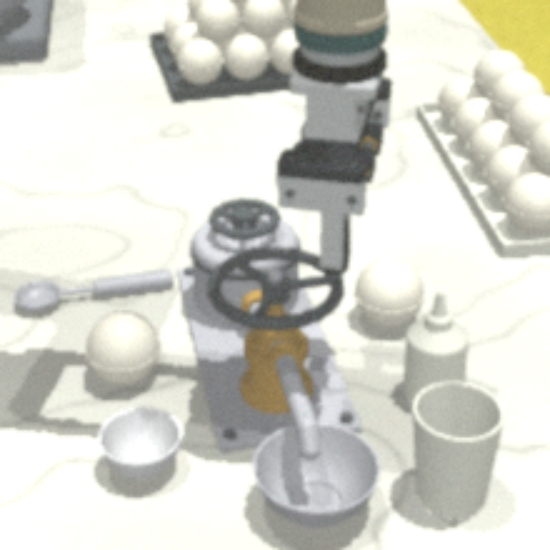

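The handle is still centred between the pads and nothing is in the way. The position hasn't changed despite a 4 mm further push at 13 N, so this is the stop, at handle angle 3.35°. Now I'll back off two turns, in eight quarter-turn calls.

```bash
x=.62563; y=-.1502; for k in 0 1 2 3 4; do a=$(python3 -c "print(3.35+90*$k)"); b=$(python3 -c "print(3.35+90*($k+1))"); o=$(python3 rows.py .5709 -.1484 .055 $x $y $a $b 12); echo "$o"; set -- $(echo "$o"|tail -1); x=$3; y=$4; done
```

```text
[[0, 0.5, 1.1, 0], [0, 0.9, 1.7, 0], [0, 1.4, 2.2, 0], [0, 1.9, 2.7, 0], [0, 2.5, 3.1, 0], [0, 3.2, 3.4, 0], [0, 3.9, 3.6, 0], [0, 4.6, 3.7, 0], [0, 5.3, 3.8, 0], [0, 6.0, 3.7, 0], [0, 6.7, 3.6, 0], [0, 7.4, 3.3, 0]]
cmd end 0.56754 -0.09373
[[0, 0.6, -0.3, 0], [0, 1.2, -0.7, 0], [0, 1.8, -1.2, 0], [0, 2.2, -1.7, 0], [0, 2.6, -2.4, 0], [0, 2.9, -3.0, 0], [0, 3.1, -3.7, 0], [0, 3.3, -4.4, 0], [0, 3.3, -5.1, 0], [0, 3.2, -5.8, 0], [0, 3.1, -6.5, 0], [0, 2.8, -7.2, 0]]
cmd end 0.51646 -0.15166
[[0, -0.3, -0.7, 0], [0, -0.7, -1.2, 0], [0, -1.2, -1.8, 0], [0, -1.7, -2.2, 0], [0, -2.3, -2.6, 0], [0, -3.0, -2.9, 0], [0, -3.7, -3.2, 0], [0, -4.4, -3.3, 0], [0, -5.1, -3.3, 0], [0, -5.8, -3.3, 0], [0, -6.5, -3.1, 0], [0, -7.2, -2.9, 0]]
cmd end 0.57405 -0.20368
[[0, -0.6, 0.4, 0], [0, -1.2, 0.8, 0], [0, -1.8, 1.3, 0], [0, -2.2, 1.8, 0], [0, -2.6, 2.4, 0], [0, -2.9, 3.1, 0], [0, -3.1, 3.8, 0], [0, -3.3, 4.5, 0], [0, -3.3, 5.2, 0], [0, -3.2, 5.9, 0], [0, -3.1, 6.6, 0], [0, -2.8, 7.3, 0]]
cmd end 0.62548 -0.14481
[[0, 0.3, 0.6, 0], [0, 0.7, 1.2, 0], [0, 1.2, 1.7, 0], [0, 1.7, 2.2, 0], [0, 2.3, 2.6, 0], [0, 3.0, 2.9, 0], [0, 3.7, 3.1, 0], [0, 4.4, 3.2, 0], [0, 5.1, 3.3, 0], [0, 5.8, 3.2, 0], [0, 6.5, 3.1, 0], [0, 7.2, 2.8, 0]]
cmd end 0.56755 -0.09373
```

Request:
play_rows:
  targets:
    - [0,0.5,1.1,0]
    - [0,0.9,1.7,0]
    - [0,1.4,2.2,0]
    - [0,1.9,2.7,0]
    - [0,2.5,3.1,0]
    - [0,3.2,3.4,0]
    - [0,3.9,3.6,0]
    - [0,4.6,3.7,0]
    - [0,5.3,3.8,0]
    - [0,6,3.7,0]
    - [0,6.7,3.6,0]
    - [0,7.4,3.3,0]
  grip_force: 25

```text
time: 10.65
ee_pos: [0.5658, -0.0937, 0.1435]
orientation: [0.58, -0.405, 0.58, 0.406]
ft_force: [2.6, 3.9, -0.5]
width: 0.239
```

```bash
python3 st.py
```

```text
10.65 [ 0.5658 -0.0937  0.1435] ang 95.32 r 0.055 F rad 3.6 tan(ccw) -3.0 z -0.5 0.239
```

Request:
play_rows:
  targets:
    - [0,0.6,-0.3,0]
    - [0,1.2,-0.7,0]
    - [0,1.8,-1.2,0]
    - [0,2.2,-1.7,0]
    - [0,2.6,-2.4,0]
    - [0,2.9,-3,0]
    - [0,3.1,-3.7,0]
    - [0,3.3,-4.4,0]
    - [0,3.3,-5.1,0]
    - [0,3.2,-5.8,0]
    - [0,3.1,-6.5,0]
    - [0,2.8,-7.2,0]

```text
time: 11.65
ee_pos: [0.5161, -0.1533, 0.1435]
orientation: [0.58, -0.405, 0.579, 0.405]
ft_force: [1.5, 2.2, -1.1]
width: 0.24
```

```bash
python3 st.py
```

```text
11.65 [ 0.5161 -0.1533  0.1435] ang -174.91 r 0.055 F rad -1.7 tan(ccw) -2.0 z -1.1 0.24
```

Request:
play_rows:
  targets:
    - [0,-0.3,-0.7,0]
    - [0,-0.7,-1.2,0]
    - [0,-1.2,-1.8,0]
    - [0,-1.7,-2.2,0]
    - [0,-2.3,-2.6,0]
    - [0,-3,-2.9,0]
    - [0,-3.7,-3.2,0]
    - [0,-4.4,-3.3,0]
    - [0,-5.1,-3.3,0]
    - [0,-5.8,-3.3,0]
    - [0,-6.5,-3.1,0]
    - [0,-7.2,-2.9,0]

```text
time: 12.65
ee_pos: [0.5722, -0.2035, 0.1434]
orientation: [0.579, -0.403, 0.58, 0.407]
ft_force: [-2.2, 5.8, 4.3]
width: 0.234
```

```bash
python3 st.py
```

```text
12.65 [ 0.5722 -0.2035  0.1434] ang -88.6 r 0.0551 F rad -5.8 tan(ccw) -2.1 z 4.3 0.234
```

Request:
play_rows:
  targets:
    - [0,-0.6,0.4,0]
    - [0,-1.2,0.8,0]
    - [0,-1.8,1.3,0]
    - [0,-2.2,1.8,0]
    - [0,-2.6,2.4,0]
    - [0,-2.9,3.1,0]
    - [0,-3.1,3.8,0]
    - [0,-3.3,4.5,0]
    - [0,-3.3,5.2,0]
    - [0,-3.2,5.9,0]
    - [0,-3.1,6.6,0]
    - [0,-2.8,7.3,0]

```text
time: 13.65
ee_pos: [0.6259, -0.1458, 0.1434]
orientation: [0.58, -0.406, 0.579, 0.404]
ft_force: [-2.3, -2.4, 0.1]
width: 0.244
```

```bash
python3 st.py
```

```text
13.65 [ 0.6259 -0.1458  0.1434] ang 2.68 r 0.055 F rad -2.4 tan(ccw) -2.3 z 0.1 0.244
```

Request:
play_rows:
  targets:
    - [0,0.3,0.6,0]
    - [0,0.7,1.2,0]
    - [0,1.2,1.7,0]
    - [0,1.7,2.2,0]
    - [0,2.3,2.6,0]
    - [0,3,2.9,0]
    - [0,3.7,3.1,0]
    - [0,4.4,3.2,0]
    - [0,5.1,3.3,0]
    - [0,5.8,3.2,0]
    - [0,6.5,3.1,0]
    - [0,7.2,2.8,0]

```text
time: 14.65
ee_pos: [0.5663, -0.0936, 0.1435]
orientation: [0.58, -0.405, 0.579, 0.406]
ft_force: [2.8, 2.6, -1.3]
width: 0.236
```

```bash
python3 st.py
```

```text
14.65 [ 0.5663 -0.0936  0.1435] ang 94.85 r 0.055 F rad 2.3 tan(ccw) -3.0 z -1.3 0.236
```

Request:
play_rows:
  targets:
    - [0,0.6,-0.3,0]
    - [0,1.2,-0.7,0]
    - [0,1.8,-1.2,0]
    - [0,2.2,-1.7,0]
    - [0,2.6,-2.4,0]
    - [0,2.9,-3,0]
    - [0,3.1,-3.7,0]
    - [0,3.3,-4.4,0]
    - [0,3.3,-5.1,0]
    - [0,3.2,-5.8,0]
    - [0,3.1,-6.5,0]
    - [0,2.8,-7.2,0]

```text
time: 15.65
ee_pos: [0.5161, -0.1531, 0.1435]
orientation: [0.58, -0.405, 0.579, 0.405]
ft_force: [2.2, 1.9, -2.0]
width: 0.237
```

```bash
python3 st.py
```

```text
15.65 [ 0.5161 -0.1531  0.1435] ang -175.06 r 0.0551 F rad -2.3 tan(ccw) -1.8 z -2.0 0.237
```

Request:
play_rows:
  targets:
    - [0,-0.3,-0.7,0]
    - [0,-0.7,-1.2,0]
    - [0,-1.2,-1.8,0]
    - [0,-1.7,-2.2,0]
    - [0,-2.3,-2.6,0]
    - [0,-3,-2.9,0]
    - [0,-3.7,-3.2,0]
    - [0,-4.4,-3.3,0]
    - [0,-5.1,-3.3,0]
    - [0,-5.8,-3.3,0]
    - [0,-6.5,-3.1,0]
    - [0,-7.2,-2.9,0]

```text
time: 16.65
ee_pos: [0.5722, -0.2035, 0.1434]
orientation: [0.579, -0.403, 0.58, 0.407]
ft_force: [-1.9, 6.6, 2.4]
width: 0.236
```

```bash
python3 st.py
```

```text
16.65 [ 0.5722 -0.2035  0.1434] ang -88.69 r 0.0551 F rad -6.6 tan(ccw) -1.7 z 2.4 0.236
```

Request:
play_rows:
  targets:
    - [0,-0.6,0.4,0]
    - [0,-1.2,0.8,0]
    - [0,-1.8,1.3,0]
    - [0,-2.2,1.8,0]
    - [0,-2.6,2.4,0]
    - [0,-2.9,3.1,0]
    - [0,-3.1,3.8,0]
    - [0,-3.3,4.5,0]
    - [0,-3.3,5.2,0]
    - [0,-3.2,5.9,0]
    - [0,-3.1,6.6,0]
    - [0,-2.8,7.3,0]

```text
time: 17.65
ee_pos: [0.6259, -0.1458, 0.1434]
orientation: [0.58, -0.406, 0.579, 0.404]
ft_force: [-1.5, -2.3, 0.4]
width: 0.237
```

Request:
play_rows:
  targets:
    - [0,0,0,0]
    - [0,0,0,0]
    - [0,0,0,0]
    - [0,0,0,0]
    - [0,0,0,0]
    - [0,0,0,0]

```text
time: 18.15
ee_pos: [0.6258, -0.1456, 0.1435]
orientation: [0.58, -0.405, 0.579, 0.405]
ft_force: [1.6, 1.4, -1.3]
width: 0.239
```

```bash
python3 st.py; python3 - <<'E'
from workcell import robot
import cv2,numpy as np
for n in("wrist","side"):
    im=robot.get_image(n);f=np.clip(im["frame"].astype(float)*1.7,0,255).astype(np.uint8)
    if n=="side": f=cv2.resize(f[130:350,230:450],None,fx=2.5,fy=2.5)
    cv2.imwrite(f"pics/{n}6.png",f)
E
python3 st.py
```

```text
18.15 [ 0.6258 -0.1456  0.1435] ang 2.93 r 0.055 F rad 1.6 tan(ccw) 1.3 z -1.3 0.239
18.25 [ 0.6258 -0.1457  0.1435] ang 2.85 r 0.055 F rad 1.4 tan(ccw) 2.2 z -1.4 0.239
```

View pics/wrist6.png

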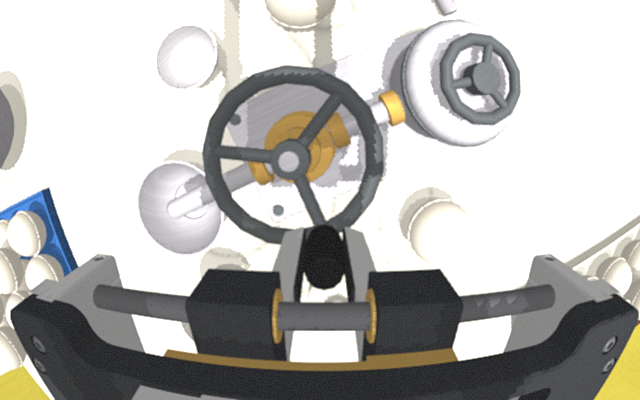

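View pics/side6.png

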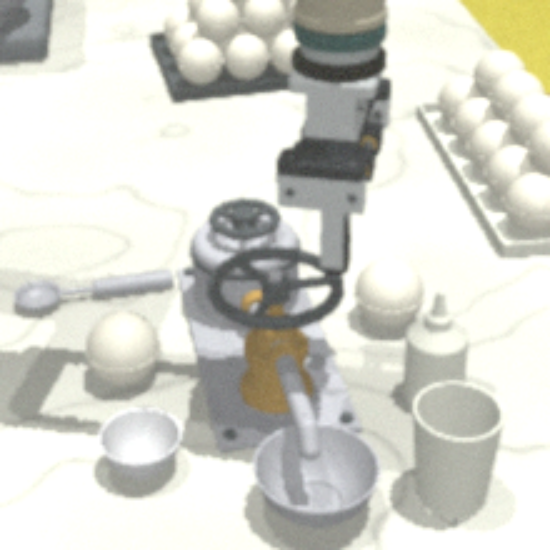

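The wheel is at rest at handle angle 2.9°, against 3.35° at the stop. The pictures match those taken at the stop, and the surrounding things haven't moved.

```bash
python3 -c "
from workcell import robot
print(robot.hand_in())"; python3 st.py
```

```text
the job is handed in; nothing more can be done
None
the job is handed in; nothing more can be done
```

I closed the feed valve to its stop, backed it off two full turns anticlockwise, and handed the job in with the gripper still holding the handle. No verdict came back, and the state couldn't be read after hand-in.

- **Closing:** I turned the handle clockwise about 214°. It stopped at handle angle 3.35°: a further 4 mm push at about 13 N did not move it, and the pictures showed nothing in the way.
- **Backing off:** I turned it anticlockwise two turns in eight quarter-turn moves. The measured path stayed on the 55 mm circle throughout.
- **Final position:** the handle rests at 2.9°, about 0.5° short of exactly two turns and well inside the 10° allowed.
- **Grip:** the last opening was about 22.5 mm on the 23 mm handle, with the grip set to 25 N. The outside force was about 3 N, and the grasp point was about 3 mm above the handle's centre.
- **Surroundings:** the small wheel and the other things looked unmoved in the last wrist and side pictures. That was by eye; I didn't measure their positions.
- **Time:** about 18.3 s of the 67 s were used.

The camera estimates of the handle and hub differed from each other by a few millimetres. I took the final centre from a circle fit to the measured motion instead, with residuals under 0.2 mm.

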